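# Roll the pipette canister into the label reader's bay and scan it

## Robot

A 6-joint arm with a two-finger parallel gripper is mounted at the origin on the work surface. World frame = base frame: x ahead of the robot, y to its left, z up, the work surface at z = 0. Lengths are in mm, angles in rad, forces in N, time in s.
With the tool pointing down it reaches from about 350 to 875 mm from the base axis. Payload 4.2 kg.
Tool frame: the origin (TCP) lies at the very end of the fingers, on their centre line; the grasp point (between the pads) lies 19 mm behind it; z points along the fingers, y is the line along which they close (so a half turn about z gives the same grasp; the last joint's range is limited). The gripper opens to 85 mm and grips with 20 to 120 N. Pads are 22 mm wide; open, the fingers measure 114 mm over their backs; the gripper's body (76 mm by 85 mm) begins 54 mm behind the grasp point. The pads swing forward as they close: fully open they stand 13 mm farther back than shut.
Start: joints at [-0.909, 0.385, 0.008, 0, -1.194, -0.259], TCP at [245.01, -574.951, 231.312] pointing down, gripper open.
Joint ranges: [-3.14, 3.14], [-1.21, 2.06], [-1.07, 1.41], [-3.16, 2.05], [-2.99, -0.16], [-3.1, 3.1]. Speed limits (rad/s): [2.79, 2.79, 3.14, 3.14, 3.14, 3.14].

## Interface

Orientations are given as a unit quaternion [x, y, z, w].
In Python, from bench import read_state, get_image, camera_model, job_done gives the robot as it stands.
- The arm moves only by the shell command python3 -m handwheel 'ROWS'. ROWS is JSON, a list of rows, each a list of 7 numbers: the shift along the tool's x, y, z in m, then the turn, a rotation vector about the tool's x, y, z in rad, then the gripper's target within -1 to 1 (fully open at 1, half-way at 0, shut at -1). In form: [[dx, dy, dz, wx, wy, wz, jaw], ...]. A call has 1 to 10 rows; each row is the pose to reach, as a shift and turn from the pose commanded when the call began, along the tool's axes at that moment; what a row does not reach only later rows make up. A row lasts 1/8 s, in which the tool goes at most 62.5 mm and 10.7 degrees, less where a joint would pass 70% of its speed; a pose out of reach is approached as far as the arm can. A call with a gripper value outside its range is refused whole. The fingers move at their own pace and stop on an object; the grip force is fixed at half the most. Time passes only in rows, so rows that repeat a pose let the fingers close. It gives the time, the measured TCP pose, the force, the opening and the grip force at its end, in the units of the state.
- read_state(): the state, without advancing time (a new reading comes with each control period).
- get_image(name): name is "side" or "top"; returns (picture, depth): 480x640x3 uint8, blue, green, red; 480x640 float32, mm along the optical axis (not along the pixel's ray), 0 where there is no reading.
- camera_model(name): a dict with "K" (3x3 intrinsics, pixels), "rvec" (rotation vector, rad) and "tvec" (3), from world to camera coordinates, as OpenCV has them. Camera axes: x right, y down, z forward; pixel columns grow to the right and rows downward; lengths in mm; the calibration is good to about 2 mm. A picture is of the moment at which its call begins. camera_model takes no time and is no camera call.
- job_done(): hands the job in; it is judged then, once.
The state is a dict: "clock": time; "joints": joint angles; "joint_vel": joint speeds; "joint_efforts": joint torques, N m; "position": TCP position; "ee_rot": TCP orientation; "contact_force": force on the tool from outside, world axes, zero at the start; "wrist_torque": the same for the moment, N m; "gripper_width": finger opening in mm; "grasp_force": force on a finger pad.
Only numpy, scipy, OpenCV 4.12 (cv2) and the standard library are available. Lean on these libraries where they do the work, as an engineer would, in place of code of your own. Each camera call takes 0.05 s, during which the arm holds its last target. There are 200 camera calls.

## Task

Without gripping or lifting it, roll the steel canister along the grey mat by pushing lightly on its upper half with the fingertips, so that it comes to rest between the two yellow lines in front of the label reader, square to them. Once it lies still there, press the reader's green button all the way down and let go, leaving the dishes, bottles, jar and beaker where they stand.

Things in the scene. Friction and masses are not known exactly. Their poses are not given: they have to be found in the camera images.
- canister: Loose steel cylinder lying on the mat, 68 mm diameter, 140 mm long, 0.3 to 0.52 kg, blue lid at its -x end. Origin at its middle, 37 mm above the bench (top at 71 mm); x is its axis, y and z turn as it rolls. Starts nearly parallel to the lines, 95 to 150 mm to either side of the bay. Fingertips grip its skin: pressed on top, it rolls half as far as they move; let go slowly, it stops in a few mm.
- bay (a point): Centre of the reading bay, on the 3 mm thick mat. x runs along the two yellow lines, towards the reader; z up. Lines: 190 mm long, 8 mm wide, flat, at y = +52 and -52 mm. The canister should end along x, its middle within 18 mm in y and 25 mm in x. The reader is a fixed white block, 70 (x) by 74 (y) mm, 45 mm high, centred at x = 145, y = 0 mm.
- scan_top (a point): Centre of the top of the reader's green push button, 30 mm across, on top of the white block 138 mm from the bay's centre along the bay's +x. It is pressed straight down.
- scan (a joint): Travel of the green button, m: 0 up, 0.006 fully down (a spring, about 4 N when fully down; it comes back up by itself).
- dishes: Loose stack of clear round dishes with white rims, 62 mm across and 78 mm high, on the mat beyond the canister's start (about 150 mm from its middle, away from the robot). Origin at the centre of its underside. Leave alone.
- bottle_a: Loose glass bottle with an orange cap, 80 mm across, 170 mm high, on the bench to the left. Origin at the centre of its underside. Leave alone.
- bottle_b: Loose glass bottle with a white cap, 72 mm across, 150 mm high, on the bench to the left. Origin at the centre of its underside. Leave alone.
- jar: Loose amber jar with an orange cap, 56 mm across, 65 mm high, on the bench to the right. Origin at the centre of its underside. Leave alone.
- beaker: Loose glass beaker, 72 mm across, 90 mm high, on the bench to the right. Origin at the centre of its underside. Leave alone.
Things that resemble listed ones, but are neither listed nor needed, are in the scene too. Leave any purple look-alike of the canister alone.

How it is judged:
By the outcome, as a careful person would: the job done as asked, in the order asked, and still so for the second after the job is handed in, with the robot touching nothing.
It also fails if it takes over 64 s, if anything falls off the work surface, if the arm or the gripper's body presses on something with over 40 N, if the wrist force passes 120 N, or if a joint passes its speed limit or range.

## Working session

There is one attempt and no reset: what is moved stays moved. The work goes in short steps, Python scripts to look and compute and a shell command to move; the robot and the scene stay as the last step left them, time stands still between calls to the robot, and variables do not carry over. Pictures are saved under pics/ and viewed, at most 10 in all, crops included, and the job is handed in when it is done.

```bash
mkdir -p pics
cat > h.py <<'E'
import numpy as np, cv2
from bench import read_state, get_image, camera_model
def cam(n):
    m=camera_model(n); R=cv2.Rodrigues(np.array(m["rvec"],float))[0]
    return np.array(m["K"],float),R,np.array(m["tvec"],float).ravel()
def plane(n,px,z):
    K,R,t=cam(n); px=np.atleast_2d(np.array(px,float)); c=-R.T@t
    d=(R.T@np.linalg.inv(K)@np.c_[px,np.ones(len(px))].T).T
    return c+d*((z-c[2])/d[:,2])[:,None]
def deproj(n,depth):
    K,R,t=cam(n); v,u=np.mgrid[0:480,0:640]
    p=np.stack([(u-K[0,2])/K[0,0]*depth,(v-K[1,2])/K[1,1]*depth,depth],-1)
    return (p-t)@R
E
python3 - <<'E'
from h import *
for n in("side","top"):
    im,d=get_image(n); cv2.imwrite(f"pics/{n}0.png",im); np.savez(f"{n}0.npz",im=im,d=d)
    K,R,t=cam(n); print(n,-R.T@t,K[0,0],R[2])
s=read_state(); print(s["clock"],s["position"],s["ee_rot"],s["gripper_width"])
E
```

```text
side [-255.60337741  956.901894   1227.90701584] 588.2853533528531 [ 0.46407996 -0.55398036 -0.69118416]
top [2.85279479e+02 8.50324937e-01 1.46277388e+03] 478.5204113795226 [ 0.16008909  0.00787992 -0.98707112]
0.1 [ 244.81647224 -574.51571233  230.34084735] [-1.99967769e-01  9.79802009e-01  9.23760382e-04 -2.46405636e-04] 85.63587334251463
```

View pics/top0.png

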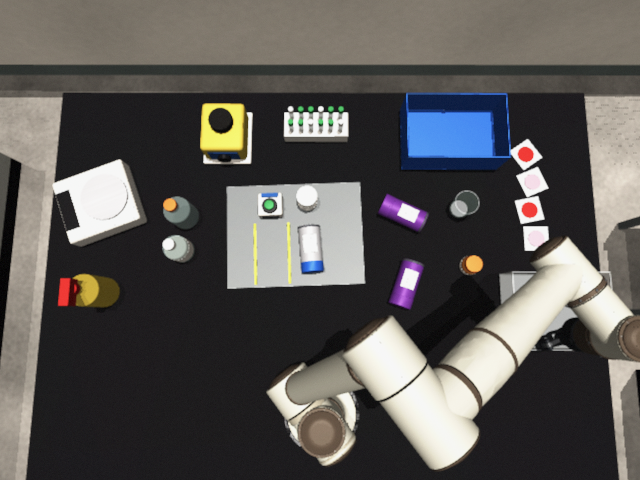

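View pics/side0.png

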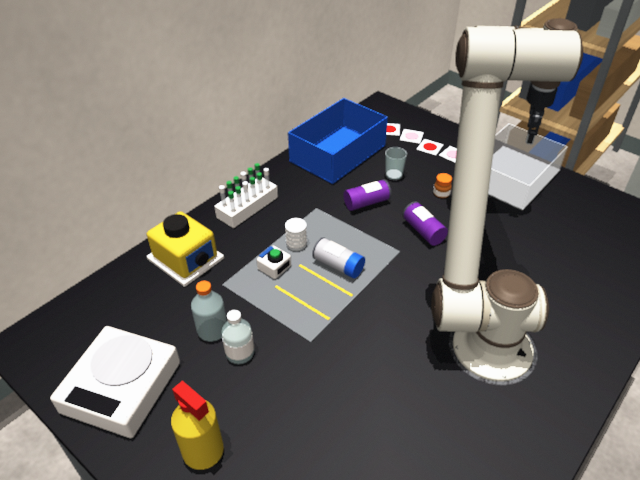

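The canister is the silver cylinder with a blue lid at top (311,248) / side (340,257). It could be confused with the purple cylinders at top (403,212) and (407,284), and the description rules those out. Yellow lines are at top columns ~255 and ~290, the reader's green button at (270,205), and the dishes at (307,198).

Run:
```python
from h import *
D=np.load("top0.npz"); im,d=D["im"],D["d"]; P=deproj("top",d)
hsv=cv2.cvtColor(im,cv2.COLOR_BGR2HSV)
roi=np.zeros((480,640),bool); roi[178:292,222:370]=1
y=(cv2.inRange(hsv,(20,80,80),(40,255,255))>0)&roi
n,l,s,c=cv2.connectedComponentsWithStats(y.astype(np.uint8))
for i in range(1,n):
    if s[i,4]>30:
        v,u=np.where(l==i); p=plane("top",np.c_[u,v],3)[:,:2]
        r=cv2.minAreaRect(p.astype(np.float32)); vx=cv2.fitLine(p.astype(np.float32),cv2.DIST_L2,0,.01,.01).ravel(); print("line",r,vx, np.degrees(np.arctan2(vx[1],vx[0])))
h=P[...,2]
g=(cv2.inRange(hsv,(45,120,60),(75,255,255))>0)&roi
v,u=np.where(g); print("button",len(u),u.mean(),v.mean(),P[g].mean(0),np.median(h[g]), plane("top",[[u.mean(),v.mean()]],np.median(h[g])))
m=roi&(h>15)&(d>0); m[:218]=0; m[:,:296]=0
n,l,s,c=cv2.connectedComponentsWithStats(m.astype(np.uint8))
for i in range(1,n):
    if s[i,4]>100:
        q=P[l==i]; top=q[q[:,2]>50]
        print("obj",s[i],q.min(0),q.max(0)); r=cv2.minAreaRect(top[:,:2].astype(np.float32)); print(r)
        vx=cv2.fitLine(top[:,:2].astype(np.float32),cv2.DIST_L2,0,.01,.01).ravel();print(vx,np.degrees(np.arctan2(vx[1],vx[0])))
m=roi&(h>50); m[218:]=0; m[:,:290]=0
q=P[m]; print("dishes",q.min(0),q.max(0),cv2.minAreaRect(q[q[:,2]>65][:,:2].astype(np.float32)))
cv2.imwrite("pics/crop.png",cv2.resize(im[175:295,220:370],None,fx=5,fy=5,interpolation=cv2.INTER_CUBIC))
```

```text
line ((471.44091796875, 102.48787689208984), (189.0408935546875, 7.904181957244873), 2.268420696258545) [9.9922365e-01 3.9396126e-02 4.7161801e+02 1.0250974e+02] 2.257816
line ((466.4168701171875, 206.4457244873047), (186.1923370361328, 8.543355941772461), 2.6831257343292236) [9.9915338e-01 4.1140508e-02 4.6062955e+02 2.0619762e+02] 2.357843
button 76 268.57894736842104 204.32894736842104 [606.61781363 159.6574448   69.54357304] 69.73221732375379 [[606.56440541 159.63905482  69.73221732]]
obj [ 297  225   27   49 1050] [404.73028993  -3.36018958  15.48885675] [548.02038917  75.19088289  81.64156029]
((477.04412841796875, 36.27082061767578), (139.8458709716797, 63.91709518432617), 5.9772515296936035)
[9.9547118e-01 9.5063545e-02 4.7514392e+02 3.6296532e+01] 5.454977
dishes [285.27947926   0.85032494  50.02404451] [ 661.71233058   77.69829145 1462.77387671] ((472.8799133300781, 40.011070251464844), (378.6090087890625, 59.70912551879883), 2.828813076019287)
```

View pics/crop.png

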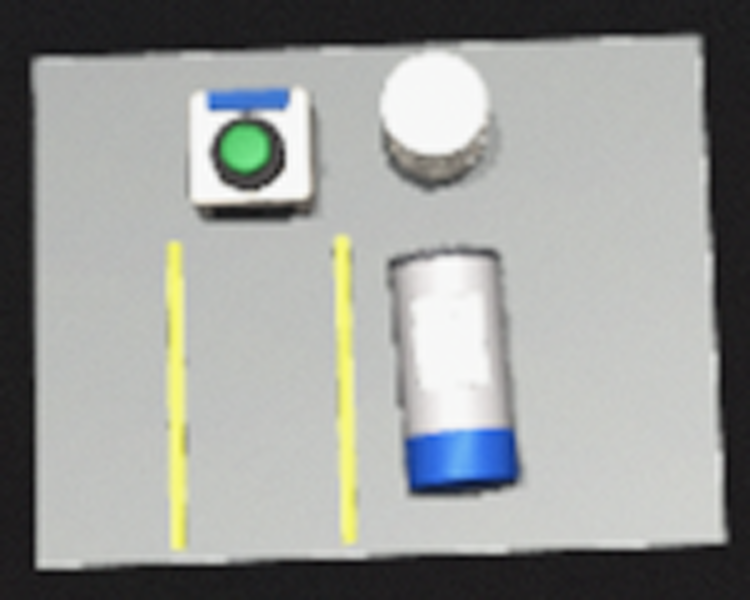

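```bash
cat >> h.py <<'E'
from scipy.spatial.transform import Rotation as Ro
def goal(p,ydeg):
    "shift (m) in tool axes and turn to put the TCP at p, tool down, tool y at ydeg in world"
    s=read_state(); R=Ro.from_quat(s["ee_rot"]).as_matrix(); y=np.radians(ydeg)
    ty=np.array([np.cos(y),np.sin(y),0]); tz=np.array([0,0,-1.]); G=np.c_[np.cross(ty,tz),ty,tz]
    print("now",np.round(s["position"],1),"shift",np.round(R.T@(np.array(p)-s["position"])/1000,4),"turn",np.round(Ro.from_matrix(R.T@G).as_rotvec(),4))
E
python3 - <<'E'
from h import *
D=np.load("top0.npz"); P=deproj("top",D["d"]); h=P[...,2]
print("mat",np.median(h[230:280,260:285]),"can ridge",np.median(h[235:262,310:312]),"block",np.median(h[196:200,280:282]))
goal((478,25,120),185.7)
E
```

```text
mat 3.3867073659061457 can ridge 70.52122447099217 block 45.16694098825481
now [ 244.8 -574.5  230.3] shift [-0.4495  0.46    0.1112] turn [ 1.7000e-03  1.1000e-03 -1.2676e+00]
```

```bash
R='[-0.4495,0.46,0.03,0,0,-1.267,1]'; python3 -m handwheel '[[-0.4495,0.46,0.03,0,0,-1.267,1],[-0.4495,0.46,0.03,0,0,-1.267,1],[-0.4495,0.46,0.03,0,0,-1.267,1],[-0.4495,0.46,0.03,0,0,-1.267,1],[-0.4495,0.46,0.03,0,0,-1.267,1],[-0.4495,0.46,0.03,0,0,-1.267,1],[-0.4495,0.46,0.03,0,0,-1.267,1],[-0.4495,0.46,0.03,0,0,-1.267,1],[-0.4495,0.46,0.03,0,0,-1.267,1],[-0.4495,0.46,0.03,0,0,-1.267,1]]'; python3 -c "
from h import *
goal((478,25,100),185.7); print(read_state()['clock'],read_state()['joints'])"
```

```text
clock: 1.35
position: [471.5, 9.0, 202.1]
ee_rot: [0.741, -0.671, 0.0, -0.0]
contact_force: [0.6, -1.0, -0.2]
gripper_width: 85.3
grasp_force: 0.0
now [471.5   9.  202.1] shift [-0.0153 -0.008   0.1021] turn [-0.0001  0.      0.    ]
1.35 [ 3.64700851e-01  1.48353029e-01 -3.98919269e-01 -1.87884033e-05
 -1.02343236e+00 -2.65201219e-01]
```

```bash
python3 -m handwheel '[[-0.015,-0.008,0.05,0,0,0,1],[-0.015,-0.008,0.1,0,0,0,1],[-0.015,-0.008,0.1,0,0,0,1],[-0.015,-0.008,0.1,0,0,0,1]]'
python3 - <<'E'
from h import *
goal((478,25,70),185.7)
im,d=get_image("side"); cv2.imwrite("pics/s1.png",cv2.resize(im[180:340,210:430],None,fx=3.5,fy=3.5))
E
```

```text
clock: 1.85
position: [479.1, 22.7, 103.7]
ee_rot: [0.741, -0.671, 0.001, -0.001]
contact_force: [0.0, -0.3, 0.8]
gripper_width: 85.4
grasp_force: 0.0
now [479.1  22.7 103.7] shift [-0.0024  0.0009  0.0337] turn [-0.0023 -0.0001 -0.0001]
```

View pics/s1.png

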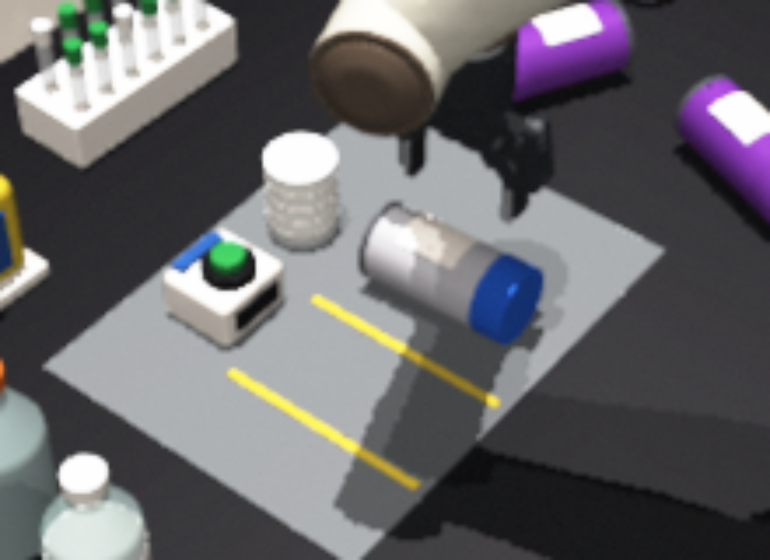

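```bash
python3 -m handwheel '[[-0.002,0.001,0.02,0,0,0,1],[-0.002,0.001,0.038,0,0,0,1],[-0.002,0.001,0.040,0,0,0,1],[-0.002,0.001,0.040,0,0,0,1],[-0.002,0.001,0.042,0,0,0,1],[-0.002,0.001,0.042,0,0,0,1]]'
```

```text
clock: 2.65
position: [476.9, 24.6, 60.7]
ee_rot: [0.741, -0.671, 0.0, -0.0]
contact_force: [0.1, 0.5, -0.4]
gripper_width: 85.2
grasp_force: 0.0
```

```bash
python3 -m handwheel '[[0,0,0.002,0,0,0,1],[0,0,0.002,0,0,0,1],[0,0,0.003,0,0,0,1],[0,0,0.003,0,0,0,1]]'; python3 -m handwheel '[[0,0,0.001,0,0,0,1],[0,0,0.001,0,0,0,1]]'
```

```text
clock: 3.15
position: [476.7, 24.4, 57.7]
ee_rot: [0.741, -0.671, 0.0, 0.0]
contact_force: [-1.6, -0.9, 5.1]
gripper_width: 85.6
grasp_force: 2.3
clock: 3.4
position: [476.8, 24.3, 57.5]
ee_rot: [0.741, -0.671, 0.0, 0.0]
contact_force: [-3.7, -1.0, 11.5]
gripper_width: 85.5
grasp_force: 5.7
```

```bash
python3 -m handwheel '[[-0.002,0,0,0,0,0.001,1],[-0.006,0,0,0,0,0.002,1],[-0.011,0,0,0,0,0.004,1],[-0.016,0,0,0,0,0.006,1],[-0.021,0,0,0,0,0.008,1],[-0.026,0,0,0,0,0.010,1],[-0.031,0,0,0,0,0.012,1],[-0.035,0,0,0,0,0.014,1],[-0.038,0,0,0,0,0.016,1],[-0.040,0,0,0,0,0.018,1]]'
python3 - <<'E'
from h import *
im,d=get_image("side"); cv2.imwrite("pics/s2.png",cv2.resize(im[180:340,210:430],None,fx=3.5,fy=3.5))
E
```

```text
clock: 4.65
position: [473.4, 64.6, 57.4]
ee_rot: [0.736, -0.677, 0.001, -0.0]
contact_force: [-1.4, 0.2, 7.1]
gripper_width: 85.4
grasp_force: 4.3
```

View pics/s2.png

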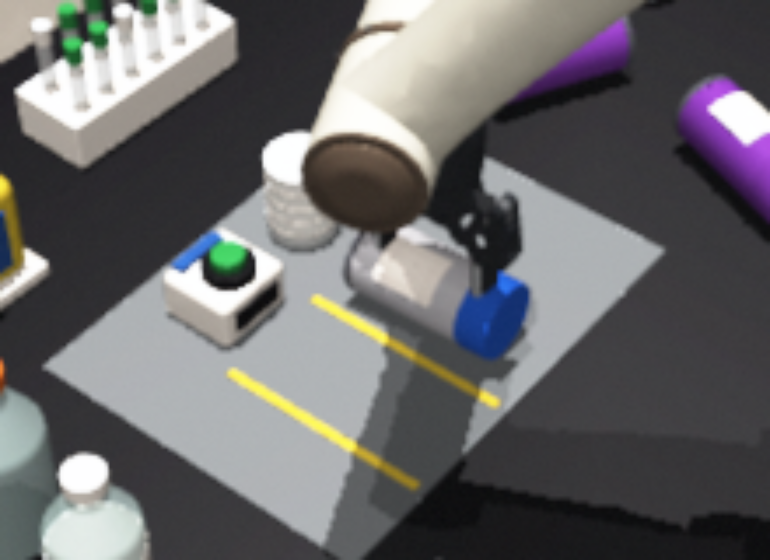

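```bash
python3 -m handwheel '[[-0.005,0,0.0001,0,0,0.001,1],[-0.010,0,0.0005,0,0,0.001,1],[-0.013,0,0.0008,0,0,0.002,1],[-0.014,0,0.0008,0,0,0.002,1],[-0.014,0,-0.001,0,0,0.002,1],[-0.014,0,-0.004,0,0,0.002,1],[-0.014,0,-0.025,0,0,0.002,1],[0.015,0,-0.05,0,0,0.002,1],[0.06,0,-0.05,0,0,0.002,1],[0.06,0,-0.05,0,0,0.002,1]]'
cat > can.py <<'E'
from h import *
import sys
# canister: depth ridge points in the region, per camera
lines=dict(c=np.array([469,154.5]),a=2.3)
def can(n):
    im,d=get_image(n); P=deproj(n,d); h=P[...,2]
    hsv=cv2.cvtColor(im,cv2.COLOR_BGR2HSV)
    box=(P[...,0]>385)&(P[...,0]<560)&(P[...,1]>-20)&(P[...,1]<230)&(d>0)
    lid=box&(cv2.inRange(hsv,(105,150,60),(125,255,255))>0)&(h>8)&(h<75)
    m=box&(h>25)&(h<75)&((hsv[...,2]>90)|lid)
    k,l,st,c=cv2.connectedComponentsWithStats(m.astype(np.uint8))
    i=1+st[1:,4].argmax(); q=P[l==i]; t=q[q[:,2]>50][:,:2].astype(np.float32)
    r=cv2.minAreaRect(t); L=P[lid]
    v=cv2.fitLine(t,cv2.DIST_L2,0,.01,.01).ravel()
    a=np.radians(lines["a"]); e=np.array(r[0])-lines["c"]
    print(n,"n",len(t),np.round(r[0],1),np.round(r[1],1),"ang",round(np.degrees(np.arctan(v[1]/v[0])),1),"bay x,y",np.round([e[0]*np.cos(a)+e[1]*np.sin(a),-e[0]*np.sin(a)+e[1]*np.cos(a)],1))
    print("  lid",len(L),L.min(0).round(),L.max(0).round()); return im
im=can("side"); im2=can("top")
cv2.imwrite(sys.argv[1],np.hstack([cv2.resize(im[190:310,250:390],None,fx=2.8,fy=2.8),cv2.resize(im2[175:295,220:370],None,fx=2.8,fy=2.8)]))
s=read_state(); print(s["clock"],s["position"].round(1) if hasattr(s["position"],"round") else s["position"])
E
python3 can.py pics/s3.png
```

```text
clock: 5.95
position: [477.2, 2.5, 106.3]
ee_rot: [0.733, -0.68, -0.0, 0.0]
contact_force: [-0.2, 0.6, 0.4]
gripper_width: 85.1
grasp_force: 0.0
side n 830 [477.8  63.3] [142.4  65.8] ang 5.4 bay x,y [  5.1 -91.5]
  lid 361 [406.  20.   8.] [439.  91.  75.]
top n 357 [435.2  60.4] [60.  60.9] ang -53.1 bay x,y [-37.6 -92.7]
  lid 219 [405.  26.  41.] [437.  89.  74.]
6.05 [477.5   4.1 106.1]
```

View pics/s3.png

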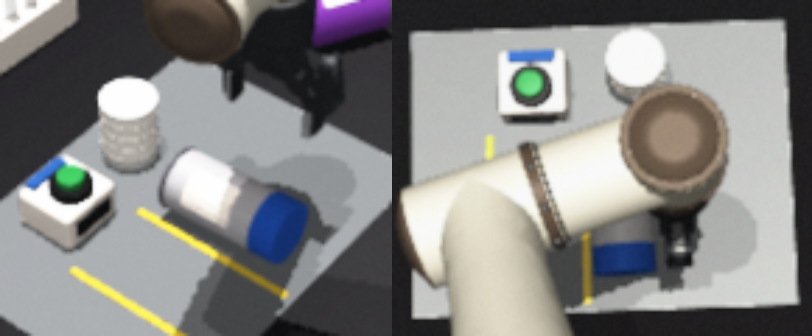

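```bash
python3 -c "
from h import *
goal((478.6,46,61),184.8)"
```

```text
now [477.5   4.1 106.1] shift [-0.0417 -0.0044  0.0451] turn [ 0.0001  0.0001 -0.0061]
```

```bash
python3 -m handwheel '[[-0.0417,-0.0045,0.02,0,0,-0.005,1],[-0.0417,-0.0045,0.035,0,0,-0.005,1],[-0.0417,-0.0045,0.045,0,0,-0.005,1],[-0.0417,-0.0045,0.0455,0,0,-0.005,1],[-0.0417,-0.0045,0.047,0,0,-0.005,1],[-0.0417,-0.0045,0.048,0,0,-0.005,1],[-0.0417,-0.0045,0.049,0,0,-0.005,1],[-0.0417,-0.0045,0.049,0,0,-0.005,1]]'
```

```text
clock: 7.05
position: [478.8, 46.3, 57.3]
ee_rot: [0.736, -0.677, 0.0, -0.0]
contact_force: [0.2, -0.9, -0.3]
gripper_width: 85.4
grasp_force: 0.0
```

```bash
python3 -m handwheel '[[-0.003,0,0,0,0,0,1],[-0.004,0,0,0,0,0,1],[-0.004,0,0.0005,0,0,0,1],[-0.004,0,0.0005,0,0,0,1]]'
```

```text
clock: 7.55
position: [478.5, 50.4, 57.3]
ee_rot: [0.736, -0.677, 0.0, -0.0]
contact_force: [-1.9, -0.3, 5.5]
gripper_width: 85.3
grasp_force: 2.9
```

```bash
python3 -m handwheel '[[-0.002,0,0.0006,0,0,0.002,1],[-0.007,0,0.0006,0,0,0.006,1],[-0.013,0,0.0006,0,0,0.010,1],[-0.019,0,0.0006,0,0,0.015,1],[-0.025,0,0.0006,0,0,0.02,1],[-0.031,0,0.0006,0,0,0.025,1],[-0.037,0,0.0006,0,0,0.03,1],[-0.042,0,0.0006,0,0,0.034,1],[-0.046,0,0.0006,0,0,0.038,1],[-0.050,0,0.0007,0,0,0.042,1]]';python3 -m handwheel '[[-0.003,0,0.0002,0,0,0,1],[-0.005,0,0.0003,0,0,0,1],[-0.005,0,0.0003,0,0,0,1],[-0.005,0,-0.001,0,0,0,1],[-0.005,0,-0.004,0,0,0,1],[-0.005,0,-0.025,0,0,0,1],[0.025,0,-0.045,0,0,0,1],[0.06,0,-0.045,0,0,0,1],[0.06,0,-0.045,0,0,0,1]]'; python3 can.py pics/s4.png
```

```text
clock: 8.8
position: [475.4, 101.0, 57.3]
ee_rot: [0.722, -0.691, 0.001, -0.001]
contact_force: [0.1, -0.3, 5.9]
gripper_width: 85.3
grasp_force: 3.3
clock: 9.93
position: [476.2, 38.6, 101.0]
ee_rot: [0.721, -0.693, -0.0, 0.0]
contact_force: [-0.6, 0.5, -0.2]
gripper_width: 85.6
grasp_force: 0.0
side n 863 [476.5  94.9] [142.7  63.6] ang 4.3 bay x,y [  5.1 -59.9]
  lid 360 [405.  52.   9.] [436. 122.  75.]
top n 358 [433.6  89.4] [59.5 59.7] ang -47.9 bay x,y [-38.  -63.7]
  lid 217 [402.  56.  38.] [433. 118.  75.]
10.025 [476.6  40.  100.9]
```

View pics/s4.png

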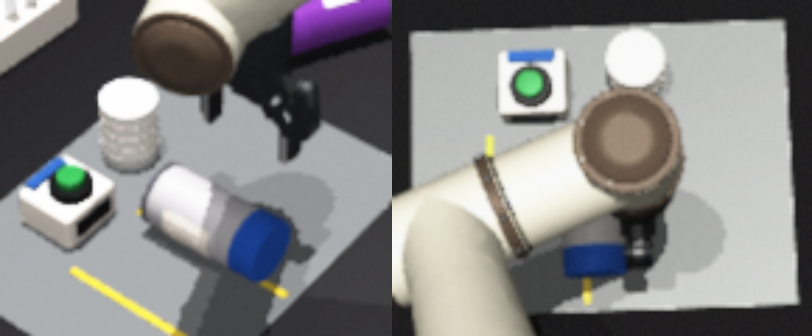

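```bash
python3 -c "
from h import *
goal((476.8,80,58.5),184.0)"
```

```text
now [476.6  40.  100.9] shift [-0.0399 -0.0018  0.0424] turn [ 0.0002  0.     -0.0288]
```

```bash
python3 -m handwheel '[[-0.04,-0.002,0.02,0,0,-0.029,1],[-0.04,-0.002,0.032,0,0,-0.029,1],[-0.04,-0.002,0.0415,0,0,-0.029,1],[-0.04,-0.002,0.0425,0,0,-0.029,1],[-0.04,-0.002,0.0435,0,0,-0.029,1],[-0.04,-0.002,0.0440,0,0,-0.029,1],[-0.04,-0.002,0.0445,0,0,-0.029,1],[-0.04,-0.002,0.0445,0,0,-0.029,1]]'
```

```text
clock: 11.02
position: [477.2, 80.1, 57.5]
ee_rot: [0.732, -0.682, 0.0, -0.0]
contact_force: [-2.0, -0.7, 7.2]
gripper_width: 85.7
grasp_force: 3.4
```

```bash
python3 -m handwheel '[[-0.002,0,0.0004,0,0,0.003,1],[-0.007,0,0.0005,0,0,0.008,1],[-0.013,0,0.0005,0,0,0.014,1],[-0.019,0,0.0005,0,0,0.020,1],[-0.025,0,0.0005,0,0,0.026,1],[-0.031,0,0.0005,0,0,0.032,1],[-0.037,0,0.0005,0,0,0.038,1],[-0.042,0,0.0005,0,0,0.044,1],[-0.046,0,0.0005,0,0,0.049,1],[-0.050,0,0.0006,0,0,0.053,1]]';python3 -m handwheel '[[-0.003,0,0.0002,0,0,0,1],[-0.005,0,0.0003,0,0,0,1],[-0.005,0,0.0003,0,0,0,1],[-0.005,0,-0.001,0,0,0,1],[-0.005,0,-0.004,0,0,0,1],[-0.005,0,-0.025,0,0,0,1],[0.025,0,-0.045,0,0,0,1],[0.06,0,-0.045,0,0,0,1],[0.06,0,-0.045,0,0,0,1]]'; python3 can.py pics/s5.png
```

```text
clock: 12.28
position: [474.8, 130.9, 57.0]
ee_rot: [0.714, -0.701, 0.001, -0.002]
contact_force: [0.9, 0.7, 5.0]
gripper_width: 85.4
grasp_force: 2.2
clock: 13.4
position: [473.5, 68.3, 100.6]
ee_rot: [0.712, -0.702, -0.001, 0.001]
contact_force: [0.5, -0.1, -1.3]
gripper_width: 85.3
grasp_force: 0.0
side n 856 [476.2 120.3] [143.9  64.2] ang 3.6 bay x,y [  5.8 -34.5]
  lid 376 [402.  74.   8.] [436. 153.  75.]
top n 319 [429.  121.6] [58.3 57.4] ang -39.0 bay x,y [-41.3 -31.3]
  lid 197 [402.  88.  48.] [432. 148.  75.]
13.5 [474.2  69.9 100.6]
```

```bash
python3 -c "
from h import *
goal((475,109,58.5),183.2)"
```

```text
now [474.2  69.9 100.6] shift [-0.0391 -0.0015  0.0421] turn [ 0.0009 -0.0002 -0.0389]
```

```bash
python3 -m handwheel '[[-0.039,-0.0015,0.02,0,0,-0.039,1],[-0.039,-0.0015,0.032,0,0,-0.039,1],[-0.039,-0.0015,0.0415,0,0,-0.039,1],[-0.039,-0.0015,0.0425,0,0,-0.039,1],[-0.039,-0.0015,0.0433,0,0,-0.039,1],[-0.039,-0.0015,0.0438,0,0,-0.039,1],[-0.039,-0.0015,0.0443,0,0,-0.039,1],[-0.039,-0.0015,0.0443,0,0,-0.039,1]]'
```

```text
clock: 14.5
position: [475.3, 108.9, 57.6]
ee_rot: [0.727, -0.687, 0.0, -0.0]
contact_force: [-3.3, -1.0, 7.5]
gripper_width: 85.3
grasp_force: 3.7
```

```bash
python3 -m handwheel '[[-0.002,0,0.0004,0,0,0.003,1],[-0.007,0,0.0006,0,0,0.008,1],[-0.013,0,0.0006,0,0,0.014,1],[-0.019,0,0.0006,0,0,0.020,1],[-0.025,0,0.0006,0,0,0.026,1],[-0.031,0,0.0006,0,0,0.032,1],[-0.037,0,0.0006,0,0,0.038,1],[-0.042,0,0.0006,0,0,0.044,1],[-0.046,0,0.0006,0,0,0.049,1],[-0.050,0,0.0006,0,0,0.053,1]]';python3 -m handwheel '[[-0.002,0,0.0002,0,0,0,1],[-0.004,0,0.0003,0,0,0,1],[-0.004,0,0.0003,0,0,0,1],[-0.004,0,-0.001,0,0,0,1],[-0.004,0,-0.004,0,0,0,1],[-0.004,0,-0.025,0,0,0,1],[0.025,0,-0.07,0,0,0,1],[0.08,0,-0.08,0,0,0,1],[0.12,0,-0.08,0,0,0,1],[0.12,0,-0.08,0,0,0,1]]'; python3 can.py pics/s6.png
```

```text
clock: 15.75
position: [473.7, 159.9, 56.8]
ee_rot: [0.709, -0.706, 0.0, -0.002]
contact_force: [0.9, 0.5, 2.7]
gripper_width: 85.3
grasp_force: 1.6
clock: 17.0
position: [471.2, 36.6, 135.3]
ee_rot: [-0.707, 0.707, 0.001, -0.001]
contact_force: [0.5, 0.8, -0.3]
gripper_width: 85.0
grasp_force: 0.0
side n 883 [473.7 147.9] [141.5  61.6] ang 2.9 bay x,y [ 4.5 -6.8]
  lid 395 [402. 110.   9.] [434. 178.  75.]
top n 224 [424.  146.3] [45.5 62.4] ang -68.9 bay x,y [-45.3  -6.4]
  lid 206 [402. 112.  39.] [432. 174.  75.]
17.1 [472.2  38.6 135.5]
```

View pics/s6.png

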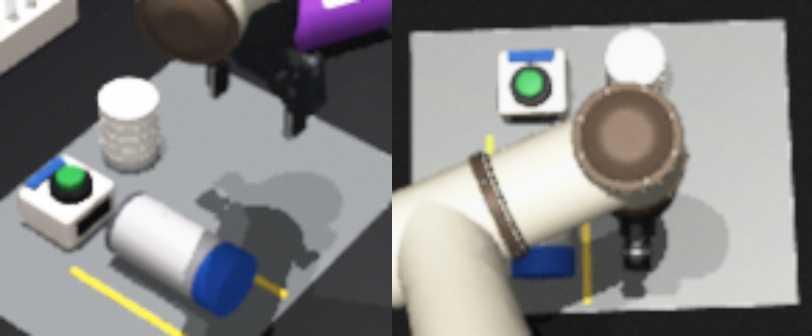

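```bash
python3 -c "
from h import *
goal((474,140,58.5),182.7)"
```

```text
now [472.2  38.6 135.5] shift [-0.1015 -0.0022  0.0769] turn [ 0.0019 -0.0004 -0.0445]
```

```bash
python3 -m handwheel '[[-0.06,-0.002,0,0,0,-0.044,1],[-0.1,-0.002,0.03,0.001,0,-0.044,1],[-0.1015,-0.002,0.065,0.001,0,-0.044,1],[-0.1015,-0.002,0.0755,0.001,0,-0.044,1],[-0.1015,-0.002,0.077,0.001,0,-0.044,1],[-0.1015,-0.002,0.0780,0.001,0,-0.044,1],[-0.1015,-0.002,0.0785,0.001,0,-0.044,1],[-0.1015,-0.002,0.079,0.001,0,-0.044,1],[-0.1015,-0.002,0.079,0.001,0,-0.044,1]]'
```

```text
clock: 18.23
position: [475.1, 140.7, 57.8]
ee_rot: [0.724, -0.69, 0.001, -0.001]
contact_force: [-1.1, -0.6, 6.1]
gripper_width: 85.4
grasp_force: 2.6
```

```bash
python3 -m handwheel '[[-0.002,0,0.0004,0,0,0.003,1],[-0.006,0,0.0004,0,0,0.009,1],[-0.010,0,0.0004,0,0,0.015,1],[-0.013,0,0.0004,0,0,0.02,1],[-0.014,0,0.0004,0,0,0.022,1],[-0.014,0,0.0004,0,0,0.022,1],[-0.014,0,-0.001,0,0,0.022,1],[-0.014,0,-0.004,0,0,0.022,1],[-0.014,0,-0.04,0,0,0.022,-1],[-0.014,0,-0.08,0,0,0.022,-1]]'; python3 can.py pics/s7.png; python3 -c "
from h import *
goal((606.7,160,100),182.3)"
```

```text
clock: 19.48
position: [473.3, 154.2, 137.1]
ee_rot: [0.716, -0.698, 0.0, 0.001]
contact_force: [-0.6, 1.1, 0.4]
gripper_width: 51.6
grasp_force: 0.0
side n 904 [474.3 154.5] [143.5  64.1] ang 3.2 bay x,y [ 5.3 -0.2]
  lid 398 [402. 114.   8.] [435. 185.  75.]
top n 490 [471.1 148.5] [ 57.8 140.3] ang -8.6 bay x,y [ 1.9 -6.1]
  lid 202 [401. 121.  43.] [432. 180.  75.]
19.575 [476.4 156.1 141.2]
now [476.4 156.1 141.2] shift [-0.0002 -0.13    0.0424] turn [-0.0092  0.0043 -0.0132]
```

```bash
python3 -m handwheel '[[0,-0.06,-0.005,0,0,-0.013,-1],[0,-0.12,0,0,0,-0.013,-1],[0,-0.13,0,0,0,-0.013,-1],[0,-0.13,0.02,0,0,-0.013,-1],[0,-0.13,0.045,0,0,-0.013,-1],[0,-0.13,0.055,0,0,-0.013,-1],[0,-0.13,0.055,0,0,-0.013,-1],[0,-0.13,0.055,0,0,-0.013,-1]]'; python3 -c "
from h import *
goal((606.7,160,72),182.3)"; python3 can.py pics/s8.png
```

```text
clock: 20.58
position: [604.3, 158.4, 83.2]
ee_rot: [0.721, -0.693, 0.001, -0.001]
contact_force: [0.7, 0.6, 1.2]
gripper_width: -0.3
grasp_force: 0.0
now [604.3 158.4  83.2] shift [-0.0015 -0.0024  0.0112] turn [-0.0027  0.0005 -0.0007]
side n 888 [473.2 156. ] [143.  65.] ang 2.6 bay x,y [4.3 1.3]
  lid 401 [402. 119.   9.] [435. 187.  75.]
top n 928 [469.9 153.3] [136.7  62.3] ang 1.4 bay x,y [ 0.8 -1.3]
  lid 203 [402. 121.  44.] [432. 180.  75.]
20.675 [604.4 158.3  83.3]
```

View pics/s8.png

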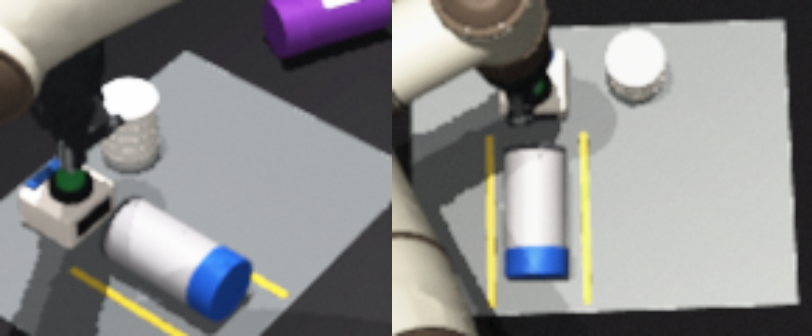

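The canister lies centred and square between the lines, about 1 mm off. The closed fingertips are over the button, so I'll press now.

```bash
python3 -m handwheel '[[-0.0015,-0.0024,0.004,0,0,0,-1],[-0.0015,-0.0024,0.01,0,0,0,-1],[-0.0015,-0.0024,0.014,0,0,0,-1],[-0.0015,-0.0024,0.016,0,0,0,-1],[-0.0015,-0.0024,0.016,0,0,0,-1]]'; python3 -m handwheel '[[0,0,0.001,0,0,0,-1],[0,0,0.002,0,0,0,-1],[0,0,0.002,0,0,0,-1]]'
```

```text
clock: 21.3
position: [606.2, 159.6, 66.3]
ee_rot: [0.721, -0.693, 0.0, -0.0]
contact_force: [-0.8, -0.0, 3.2]
gripper_width: -0.1
grasp_force: 1.4
clock: 21.68
position: [606.2, 159.6, 64.2]
ee_rot: [0.721, -0.693, 0.0, -0.0]
contact_force: [-1.6, -0.4, 3.5]
gripper_width: -0.2
grasp_force: 1.9
```

Still on the spring, so I'll go on to the hard stop.

```bash
python3 -m handwheel '[[0,0,0.001,0,0,0,-1],[0,0,0.002,0,0,0,-1],[0,0,0.002,0,0,0,-1]]';  python3 -m handwheel '[[0,0,0.001,0,0,0,-1],[0,0,0.001,0,0,0,-1],[0,0,0.001,0,0,0,-1]]'
```

```text
clock: 22.05
position: [606.3, 159.6, 64.0]
ee_rot: [0.721, -0.693, 0.001, -0.0]
contact_force: [-4.3, -0.2, 11.6]
gripper_width: 0.2
grasp_force: 5.8
clock: 22.42
position: [606.3, 159.6, 63.9]
ee_rot: [0.721, -0.693, 0.001, -0.001]
contact_force: [-8.0, 0.2, 15.5]
gripper_width: 0.5
grasp_force: 7.7
```

Hard stop at 64 mm: about 6 mm of travel, with the force up to 15 N. Releasing and lifting clear.

```bash
python3 -m handwheel '[[0,0,-0.003,0,0,0,-1],[0,0,-0.012,0,0,0,-1],[0,0,-0.04,0,0,0,-1],[0,0,-0.09,0,0,0,-1],[0,0,-0.12,0,0,0,-1],[0,0,-0.12,0,0,0,-1],[0,0,-0.12,0,0,0,-1],[0,0,-0.12,0,0,0,-1]]'; python3 can.py pics/s9.png
```

```text
clock: 23.42
position: [605.4, 159.2, 179.4]
ee_rot: [0.721, -0.693, -0.0, 0.001]
contact_force: [0.1, 0.4, -0.2]
gripper_width: 0.1
grasp_force: 0.0
side n 865 [472.7 156.4] [140.   65.3] ang 2.3 bay x,y [3.7 1.8]
  lid 393 [402. 116.   8.] [435. 185.  74.]
top n 911 [470.1 153.4] [136.9  62.3] ang 1.9 bay x,y [ 1.  -1.1]
  lid 202 [402. 121.  45.] [432. 180.  75.]
23.525 [605.7 159.4 179.8]
```

View pics/s9.png

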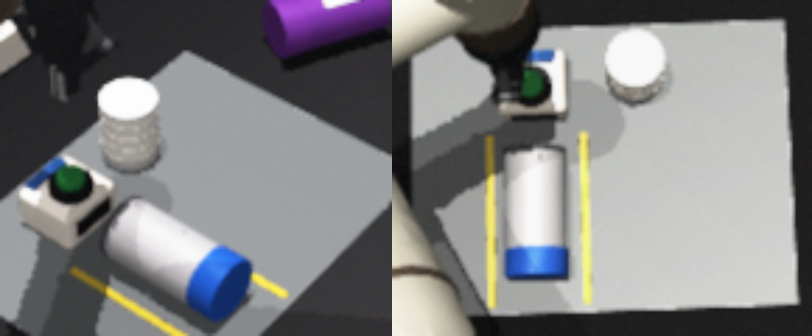

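The canister is still centred and square between the lines, the button is back up, the dishes haven't moved, and the robot is clear of everything.

```bash
python3 -c "
from bench import job_done
print(job_done())"
```

```text
the job is handed in; nothing more can be done
None
```

The job is handed in at about 23.5 s: the canister lies still between the yellow lines, about 1 mm off centre and within 1° of square by the top camera; then the green button was pressed to its stop and released, with nothing else touched.

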